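Put the cast ring tree away in the roll-top silver cabinet

ROBOT

A 6-joint arm with a two-finger parallel gripper is mounted at the origin on the work surface. World frame = base frame: x ahead of the robot, y to its left, z up, the work surface at z = 0. Lengths are in m, angles in degrees, forces in N, time in s.
With the tool pointing down it reaches from about 0.25 to 0.725 m from the base axis. Payload 9.7 kg.
Tool frame: the origin (TCP) lies midway between the tips of the shut fingers; the grasp point (between the pads) lies 19 mm behind it; z points along the fingers, y is the line along which they close (so a half turn about z gives the same grasp; the last joint's range is limited). The gripper opens to 85 mm and grips with 20 to 120 N. Pads are 22 mm wide; open, the fingers measure 114 mm over their backs; the gripper's body (76 mm by 85 mm) begins 54 mm behind the grasp point. The pads swing forward as they close: fully open they stand 13 mm farther back than shut.
Start: joints at [66.062, 4.979, 10.078, 95.1, 0, 90], TCP at [0.223, 0.503, 0.231] pointing down, gripper open.
Joint ranges: [-179.16, 179.16], [-48.56, 103.87], [-65.8, 70.77], [-126.05, 130.52], [-82.76, 87.17], [-180, 180]. Speed limits (degrees/s): [127.2, 127.2, 147.25, 180, 180, 180].

INTERFACE

Orientations are given as [roll, pitch, yaw] about the fixed x, y, z axes, in that order (R = Rz(yaw) Ry(pitch) Rx(roll)).
In Python, from workcell import bot gives the robot as it stands. The module is installed in compiled form; this text tells all that it offers.
- The arm moves only by the tool send_rows, never from a script. Its argument "moves" is one flat list of numbers, 7 for each row, row after row: the shift along the world's x, y, z normalised to -1 to 1, where 1 is 0.025 m, then the turn, a rotation vector about the world's x, y, z normalised to -1 to 1, where 1 is 0.15 rad, then the closure, from -1 (fully open) to 1 (shut), so that 0 is half open. A call has 1 to 8 rows; each row shifts and turns the commanded pose from where the row before left it; what a row does not reach is not made up. A row lasts 1/8 s, in which the tool goes at most 62.5 mm and 10.7 degrees, less where a joint would pass 70% of its speed; a pose out of reach is approached as far as the arm can. A call with a number of a shift or a turn outside -1 to 1 is refused whole. A call with a gripper value outside its range is refused whole. The fingers move at their own pace and stop on an object; "squeeze" is the grip in N (left out, the last holds). Time passes only in rows, so rows that do not move let the fingers close. It gives the time, the measured TCP pose, the force, the opening and the grip force at its end, in the units of the state.
- bot.get_obs(): the state, without advancing time (a new reading comes with each control period).
- bot.camera(name): name is "scene" or "top" or "wrist"; returns a dict with "color" (480x640x3 uint8, red, green, blue), "camera_matrix" (3x3 intrinsics, pixels), "D" ([k1, k2, p1, p2, k3] as OpenCV has them; the pictures are not rectified), "R" (3x3) and "t" (3): a world point X has camera coordinates R X + t. Camera axes: x right, y down, z forward; pixel columns grow to the right and rows downward; lengths in m; the calibration is good to about 2 mm. A picture is of the moment at which its call begins. There is no depth.
- bot.job_done(): hands the job in; it is judged then, once.
Trained networks look in the newest picture that a camera, given by its name, has taken for a name from the list of things; names that differ only in an ending like _2 or _b are one class to them, and where a whole thing is asked for, a point or a joint stands for the part that bears it (a point fixed in the world has none). Each returns a list of dicts, best first, with "p" (0 to 1); they miss things now and then, are a little off and sometimes report something else, mostly with a low value. They report only what shows in the picture. A call takes as long as a camera call. They do not tell look-alikes from the thing itself.
- bot.boxes_of(camera, query): "extent" ([left, top, right, bottom] in pixels, round what is visible of it).
- bot.trace(camera, query): "region" (480x640 bool, what is visible of it) and "extent" ([left, top, right, bottom] in pixels, round what is visible of it).
- bot.landmark_of(camera, query): "pixel" ([column, row] in pixels: a listed point, or the origin of a listed thing).
The state is a dict: "time": time; "q": joint angles; "qd": joint speeds; "joint_efforts": joint torques, N m; "ee_pos": TCP position; "tcp_rot": TCP orientation; "wrist_force": force on the tool from outside, world axes, zero at the start; "torque": the same for the moment, N m; "opening": finger opening in m; "grasp_force": force on a finger pad.
Only numpy, scipy, OpenCV 4.12 (cv2) and the standard library are available. Lean on these libraries where they do the work, as an engineer would, in place of code of your own. Each camera call takes 0.05 s, during which the arm holds its last target. There are 200 camera calls.

TASK

Put the cast silver ring tree away for the night: roll the tambour cover of the wooden cabinet open, lay the tree down flat on the green felt inside without dropping it, let go of it, and roll the cover fully shut again. Leave the other tools, and the bangle already in the cabinet, where they are.

Things in the scene. Friction and masses are not known exactly. Their poses are not given: they have to be found in the camera images.
- cabinet: Fixed teak roll-top cabinet, 340 mm deep (x), 304 wide (y), 242 high. Origin: centre of its underside on the bench; x to its back, z up. Side cheeks 12 mm thick, inner faces 280 mm apart; they are upright to z = 72, then half round, radius 170 about the axis line x = 0, z = 72. Front below the cover: drawer face at x = -168. A fixed hood closes the rear from x = +68 at the top.
- felt (a point): Point on the cabinet's green felt floor where the opened cover gives free access from above: 70 mm in front of the cabinet's origin, mid width, 70 mm above the bench. The felt reaches from 145 mm in front of the cabinet's origin to 130 mm behind it and from cheek to cheek. Same axes as the cabinet.
- cover (a joint): Tambour cover of light wooden slats on a circular track about the cabinet's axis line (x = 0, z = 72 mm, along y). In rad: 0 = fully shut, bottom rail down at the front; grows as the rail rolls up and back; 1.60 = fully open, front and top then free from x = -145 to about 0 mm. Faces at 147 and 156 mm radius; 0.35 kg. Friction holds it wherever it is left; it takes about 2 to 6 N at the knob.
- cover_knob (a point): Middle of the brass knob's head, the place to grip. Head 30 mm across, 19 long, on a thinner neck, 42 out in all, on the bottom rail at mid width. The point is 184 mm from the track's axis, 28 outside the cover's face: with the cover at q it is at x = -184 cos(q + 0.192), z = 72 + 184 sin(q + 0.192) mm in the cabinet's frame. The knob points radially out: nearly level when shut, upward when open.
- ring_tree: Dull grey cast silver ring tree on its side, 134 mm long, 45 high and wide, 0.2 to 0.32 kg. Origin midway on the trunk's axis; x runs from the button to the ring end. x = -68 to -47: round pour button 45 across; -47 to +2: bare trunk 11 thick; +2 to +66: three tiers of four rings, 20 across, out to 30 from the axis in four rows. At rest the axis is level, 23 mm above what it lies on.
- tree_grip (a point): Middle of the bare trunk, on its axis, 22 mm from the tree's origin towards the button and near the centre of mass: the place to grip it, across the trunk, 11 mm wide.
- tree_button (a point): Centre of the pour button, on the trunk's axis (x = -64 mm of the tree).
- tree_tip (a point): Ring end of the trunk, on its axis (x = +62 mm of the tree).
- bangle: Polished silver bangle, 66 mm across, 14 mm high, lying on the felt at the back of the cabinet under the hood. Origin: centre of its underside. Not to be disturbed.
- ring_clamp: Boxwood ring clamp, 170 mm long, 29 mm wide, 22 mm high, lying on the bench. Origin: underside near its middle, x along it. Not to be disturbed.
- mallet: Mallet with a white nylon head (43 mm across, 84 mm long) and a wooden handle, 245 mm long in all, lying on the bench. Origin: on the bench under its middle, x along the handle to the head. Not to be disturbed.
- burnisher: Polished steel burnisher with a wooden handle, 173 mm long, 24 mm thick, lying on the bench between robot and cabinet. Origin: underside near its middle, x along it to the steel tip. Not to be disturbed.
- mandrel: Tapered steel ring mandrel, 300 mm long, 26 mm thick at its dark handle, lying on the bench. Origin: underside near its middle, x along it to the thin end. Not to be disturbed.
Mind the look-alikes: they are no part of the job. Leave any turquoise look-alike of the ring_tree alone.

How it is judged (in metres and radians):
On the way, in this order (a step that is already met when the one before it is completed fails the run):
1. the cover is rolled open (more than 0.9 rad) (value of joint cover above 0.9 rad), for 0.1 s.
2. the tree lies flat on the felt inside the cabinet and has been let go (x of each of tree_button, tree_tip in the frame of cabinet above -0.15 m and x of ring_tree in the frame of cabinet below 0.12 m and y of ring_tree in the frame of cabinet between -0.14 and 0.14 m and z of ring_tree in the frame of cabinet between 0.08 and 0.102 m and z of each of tree_button, tree_tip in the frame of cabinet below 0.104 m and contact force between the fingers and ring_tree below 0.1 N and linear speed of ring_tree below 0.03 m/s), for 0.3 s.
At the end, for the whole second after the job is handed in: The cover is fully shut (within 0.04 rad, a gap under about 6 mm at its bottom edge) and the ring tree lies at rest inside the cabinet, flat on the felt floor (trunk axis and both its ends within about 10 mm of the height of a tree lying level), within the cheeks and behind the cover (value of joint cover below 0.04 rad and x of each of tree_button, tree_tip in the frame of cabinet above -0.15 m and x of ring_tree in the frame of cabinet below 0.12 m and y of ring_tree in the frame of cabinet between -0.14 and 0.14 m and z of ring_tree in the frame of cabinet between 0.08 and 0.102 m and z of each of tree_button, tree_tip in the frame of cabinet below 0.104 m and linear speed of ring_tree below 0.02 m/s); the robot touches nothing.
It fails at once if the tree is let fall (over 0.6 m/s while not held, a drop of about 2 cm) (linear speed of ring_tree above 0.6 m/s and contact force between the fingers and ring_tree below 0.05 N).
It fails at once if the bangle is moved over 3 cm (distance of bangle from where it was at the start of the episode above 0.03 m).
It fails at once if the ring clamp, mallet, burnisher or mandrel is moved over 3 cm (distance of any of ring_clamp, mallet, burnisher, mandrel from where it was at the start of the episode above 0.03 m).
It also fails if it takes over 70 s, if anything falls off the work surface, if the arm or the gripper's body presses on something with over 40 N, if the wrist force passes 120 N, or if a joint passes its speed limit or range.

## Working session

There is one attempt and no reset: what is moved stays moved. The work goes in short steps, Python scripts to look and compute and a tool call to move; the robot and the scene stay as the last step left them, time stands still between calls to the robot, and variables do not carry over. Pictures are saved under pics/ and viewed, at most 13 in all, crops included, and the job is handed in when it is done.

Besides the shell and the picture viewer there is one more tool, called after "Request:" as a command line: name --argument value ..., lists and objects as JSON in quotes. send_rows: Moves the arm, as the interface text tells. Its arguments: {"type":"object","properties":{"moves":{"type":"array"},"squeeze":{"type":"number"}},"required":["moves"]}

```bash
mkdir -p pics; cat > h.py <<'E'
import numpy as np, cv2
from workcell import bot
def cam(n,save=None):
    c=bot.camera(n)
    if save: cv2.imwrite('pics/'+save,c['color'][:,:,::-1])
    return c
def ray(c,px):
    u=cv2.undistortPoints(np.array([[px]],float),c['camera_matrix'],np.array(c['D'],float))[0,0]
    d=c['R'].T@np.array([u[0],u[1],1]); o=-c['R'].T@c['t']; return o,d
def atz(c,px,z):
    o,d=ray(c,px); return o+d*(z-o[2])/d[2]
def proj(c,X):
    return cv2.projectPoints(np.array(X,float).reshape(-1,3),cv2.Rodrigues(c['R'])[0],c['t'],c['camera_matrix'],np.array(c['D'],float))[0][:,0]
E
python3 - <<'E'
from h import *
np.set_printoptions(precision=3,suppress=True)
print(bot.get_obs())
for n in ('scene','top'):
    c=cam(n,n+'0.png'); print(n,-c['R'].T@c['t'])
    for q,z in (('cabinet',0),('cover_knob',.107),('ring_tree',.023),('tree_grip',.023),('tree_button',.023),('tree_tip',.023),('burnisher',0),('mallet',0),('ring_clamp',0),('mandrel',0)):
        for r in bot.landmark_of(n,q)[:3]:
            print(q,round(r['p'],2),np.array(r['pixel']),atz(c,r['pixel'],z))
E
```

```text
{'time': 0.0, 'q': array([66.064,  5.012, 10.032, 95.099, -0.001, 90.001]), 'qd': array([ 0.001, -0.081, -0.004, -0.027, -0.067,  0.078]), 'joint_efforts': array([  0.   , -52.039,  46.48 ,   0.017,  -0.   ,   0.   ]), 'ee_pos': array([0.223, 0.502, 0.231]), 'tcp_rot': array([-179.922,    0.001,  156.064]), 'wrist_force': array([ 0.135, -0.585,  0.314]), 'torque': array([ 0.021, -0.055, -0.016]), 'grasp_force': 0.0, 'opening': 0.08543493099721694}
scene [ 0.733 -0.334  1.272]
cabinet 0.61 [339.8 281.6] [ 0.634 -0.046  0.   ]
cover_knob 0.53 [339.7 283. ] [ 0.644 -0.074  0.107]
ring_tree 0.91 [292.4 161.7] [0.338 0.176 0.023]
ring_tree 0.8 [394.3 168.4] [0.595 0.313 0.023]
ring_tree 0.56 [342.9 133.8] [0.413 0.33  0.023]
tree_grip 0.86 [385.7 171.4] [0.579 0.292 0.023]
tree_grip 0.72 [286.8 168.2] [0.336 0.15  0.023]
tree_grip 0.67 [347.9 137.3] [0.431 0.328 0.023]
tree_button 0.97 [285.6 180.4] [0.354 0.116 0.023]
tree_button 0.92 [362.3 139.4] [0.47  0.345 0.023]
tree_button 0.84 [370.1 163.5] [0.529 0.29  0.023]
tree_tip 0.8 [412.6 173.8] [0.647 0.326 0.023]
tree_tip 0.7 [319.9 133
[... 630 characters left out ...]
19 0.023]
tree_grip 0.86 [192.6 225.4] [0.575 0.293 0.023]
tree_grip 0.83 [249.5 322.7] [0.342 0.146 0.023]
tree_grip 0.62 [177.6 282.3] [0.435 0.324 0.023]
tree_button 0.96 [262.2 314.8] [0.361 0.116 0.023]
tree_button 0.8 [196.  243.9] [0.529 0.283 0.023]
tree_button 0.76 [168.1 265.4] [0.475 0.349 0.023]
tree_tip 0.97 [185.3 194.5] [0.651 0.315 0.023]
tree_tip 0.94 [217.2 341. ] [0.296 0.222 0.023]
tree_tip 0.71 [190.4 313.5] [0.36  0.289 0.023]
burnisher 0.74 [303.6 312.4] [0.367 0.016 0.   ]
mallet 0.76 [488.4 214.9] [ 0.62  -0.449  0.   ]
ring_clamp 0.89 [450.9 282.8] [ 0.446 -0.35   0.   ]
ring_clamp 0.65 [303.9 310.7] [0.371 0.016 0.   ]
mandrel 0.75 [130.8 197.1] [0.647 0.461 0.   ]
```

View pics/top0.png

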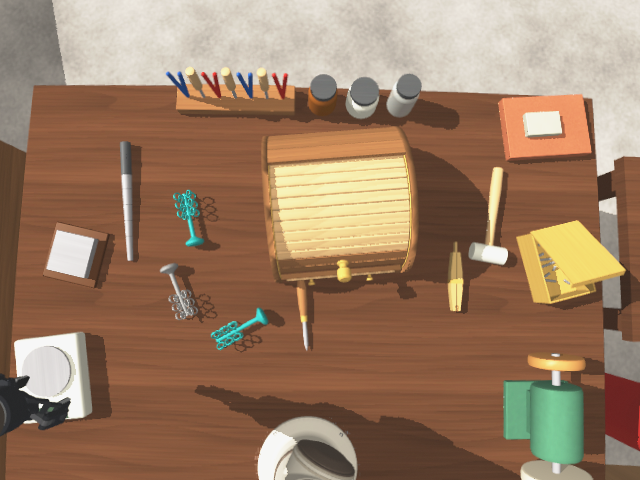

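View pics/scene0.png

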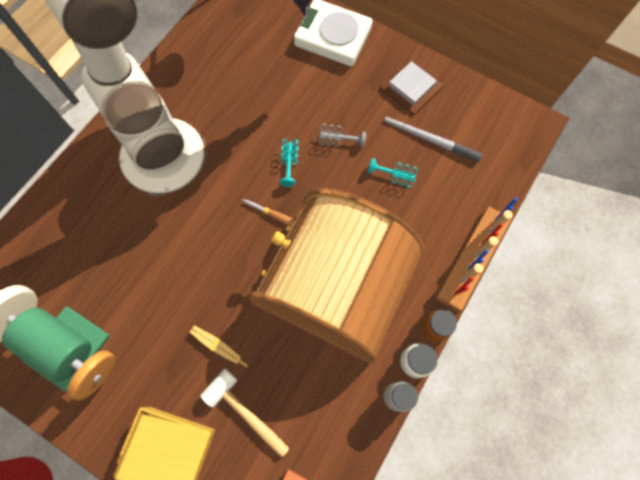

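The grey tree lies at top pixel (180,291), with its button at (168,268) and its tip at (188,315). The two others, at (187,217) and (240,328), are turquoise look-alikes. The knob is at about (344,270). Next I'll fit the cabinet's silhouette to get its pose.

```bash
python3 - <<'E'
from h import *
from scipy.optimize import minimize
np.set_printoptions(precision=4,suppress=True)
th=np.linspace(0,np.pi,25)
prof=[(-.17,0),(.17,0)]+[(.17*np.cos(t),.072+.17*np.sin(t)) for t in th]
P=np.array([(x,y,z) for x,z in prof for y in(-.152,.152)])
def W(p,P):
    c,s=np.cos(p[2]),np.sin(p[2]); return P@np.array([[c,s,0],[-s,c,0],[0,0,1]])+[p[0],p[1],0]
D=[]
for n in('scene','top'):
    c=cam(n); r=bot.trace(n,'cabinet'); print(n,[(round(a['p'],2),a['extent'],a['region'].sum()) for a in r]); D.append((c,r[0]['region']))
def cost(p):
    s=0
    for c,m in D:
        h=cv2.convexHull(proj(c,W(p,P)).astype(np.float32)); k=np.zeros((480,640),np.uint8)
        cv2.fillConvexPoly(k,np.round(h*16).astype(np.int32),1,shift=4); s+=(k.astype(bool)^m).sum()
    return s
b=minimize(cost,[.635,-.05,.09],method='Nelder-Mead',options=dict(initial_simplex=[[.635,-.05,.09],[.65,-.05,.09],[.635,-.035,.09],[.635,-.05,.15]],xatol=2e-4,fatol=1))
print(b.x,np.degrees(b.x[2]),b.fun)
k=W(b.x,np.array([[-.184*np.cos(.192),0,.072+.184*np.sin(.192)]])); print(k,[proj(c,k) for c,_ in D], W(b.x,np.array([[-.07,0,.07]])))
E
```

```text
scene [(0.6, [253.6, 187.4, 425.2, 361.4], np.int64(18728))]
top [(0.94, [259.0, 122.9, 416.5, 284.6], np.int64(22272))]
[ 0.624  -0.0518  0.0977] 5.599758587995081 1049.0
[[ 0.4443 -0.0695  0.1071]] [array([[273.2723, 240.4157]]), array([[342.3805, 281.4376]])] [[ 0.5544 -0.0587  0.07  ]]
```

Request:
send_rows --moves '[0, -1, 0, 0, 0, 1, -1, 0, -1, 0, 0, 0, 1, -1]'

```text
time: 1.55
ee_pos: [0.2231, 0.4522, 0.2311]
tcp_rot: [-180.0, -0.0, 173.6]
wrist_force: [0.6, 0.3, 0.2]
opening: 0.0851
grasp_force: 0.0
```

```bash
python3 -c "
from h import *
o=bot.get_obs();print(o['q'],o['ee_pos'],o['tcp_rot'])"
```

```text
[ 6.37406119e+01 -1.29046036e+00  3.61889496e+00  9.49304925e+01
 -2.57187842e-03  7.01888798e+01] [0.22308216 0.45215016 0.23105974] [-1.79979242e+02 -4.74417842e-03  1.73551732e+02]
```

Request:
send_rows --moves '[0.33, -0.87, 0.1, 0, 0, 0.175, -1, 0.33, -0.87, 0.1, 0, 0, 0.175, -1, 0.33, -0.87, 0.1, 0, 0, 0.175, -1, 0.33, -0.87, 0.1, 0, 0, 0.175, -1, 0.33, -0.87, 0.1, 0, 0, 0.175, -1, 0.33, -0.87, 0.1, 0, 0, 0.175, -1, 0.33, -0.87, 0.1, 0, 0, 0.175, -1, 0.33, -0.87, 0.1, 0, 0, 0.175, -1]'

```text
time: 2.55
ee_pos: [0.2893, 0.278, 0.2515]
tcp_rot: [180.0, 0.0, -174.7]
wrist_force: [0.8, 0.3, 0.8]
opening: 0.0856
grasp_force: 0.0
```

Request:
send_rows --moves '[0.33, -0.87, 0, 0, 0, 0, -1, 0.33, -0.87, 0, 0, 0, 0, -1, 0.33, -0.87, 0, 0, 0, 0, -1, 0.33, -0.87, 0, 0, 0, 0, -1, 0.33, -0.87, 0, 0, 0, 0, -1, 0.33, -0.87, 0, 0, 0, 0, -1, 0.33, -0.87, 0, 0, 0, 0, -1, 0.33, -0.87, 0, 0, 0, 0, -1]'

```text
time: 3.55
ee_pos: [0.3554, 0.1039, 0.2514]
tcp_rot: [180.0, 0.0, -174.7]
wrist_force: [0.3, 0.8, -0.0]
opening: 0.0852
grasp_force: 0.0
```

Request:
send_rows --moves '[0.33, -0.87, 0, 0, 0, 0, -1, 0.33, -0.87, 0, 0, 0, 0, -1, 0.33, -0.87, 0, 0, 0, 0, -1, 0.33, -0.87, 0, 0, 0, 0, -1, 0.33, -0.87, 0, 0, 0, 0, -1, 0.33, -0.87, 0, 0, 0, 0, -1, 0.33, -0.87, 0, 0, 0, 0, -1, 0.33, -0.87, 0, 0, 0, 0, -1]'

```text
time: 4.55
ee_pos: [0.4214, -0.0701, 0.2514]
tcp_rot: [-180.0, 0.0, -174.7]
wrist_force: [0.1, 0.5, 0.2]
opening: 0.0854
grasp_force: 0.0
```

```bash
python3 - <<'E'
from h import *
np.set_printoptions(precision=4,suppress=True)
o=bot.get_obs();print(o['q'],o['ee_pos'],o['tcp_rot'])
c=cam('wrist','w1.png'); print(-c['R'].T@c['t'])
for r in bot.landmark_of('wrist','cover_knob'): print(r,atz(c,r['pixel'],.107))
c=cam('scene'); print(atz(c,[279,239],.107))
for n in ('top','scene'):
  c=cam(n)
  for r in bot.trace(n,'cover_knob')[:2]: print(n,r['p'],r['extent'],r['region'].sum())
  for r in bot.landmark_of(n,'cover_knob')[:2]: print(r,atz(c,r['pixel'],.107))
E
```

```text
[ -9.4411 -11.1962  -3.1248  98.0544  -0.0001 -14.7216] [ 0.4214 -0.0701  0.2514] [-179.9956    0.0164 -174.7195]
[ 0.3483 -0.0762  0.3947]
{'pixel': [309.7, 294.8], 'p': 0.71} [ 0.4802 -0.0675  0.107 ]
[ 0.4544 -0.0586  0.107 ]
top 0.82 [269.1, 155.8, 408.6, 270.6] 13354
{'pixel': [344.6, 275.3], 'p': 0.87} [ 0.458  -0.0743  0.107 ]
{'pixel': [273.5, 234.4], 'p': 0.7} [ 0.4358 -0.0558  0.107 ]
```

View pics/w1.png

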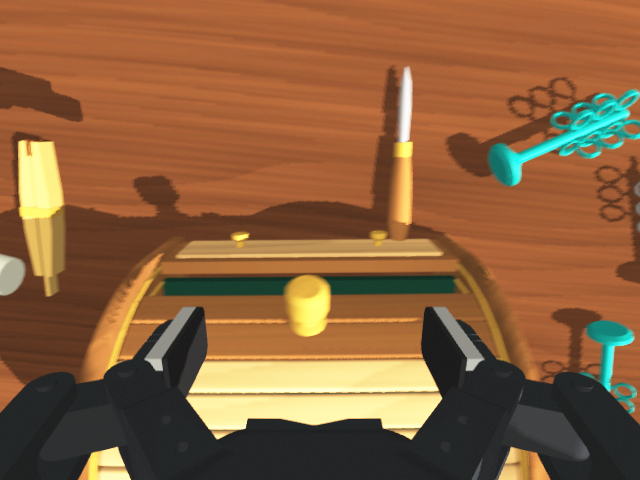

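The wrist view shows the cover slightly open already: a felt gap at row 285 and the knob head at (307,293). I'll triangulate the knob and solve for q together with the cabinet pose.

```bash
python3 - <<'E'
from h import *
from scipy.optimize import least_squares
np.set_printoptions(precision=4,suppress=True)
obs=[('top',(344,271)),('scene',(279,239)),('wrist',(307,292))]
R=[(cam(n),np.array(p)) for n,p in obs]
f=lambda X:np.concatenate([proj(c,X)[0]-p for c,p in R])
s=least_squares(f,[.46,-.07,.13]);print('tri',s.x,s.fun)
yaw=.0977
def g(v):
    x,y,q=v; a=q+.192; l=-.184*np.cos(a); return np.r_[f([x+l*np.cos(yaw),y+l*np.sin(yaw),.072+.184*np.sin(a)]), (x-.624)/.002,(y+.0518)/.002]
s=least_squares(g,[.624,-.05,.1]);print(s.x,s.fun)
E
```

```text
tri [ 0.4636 -0.0693  0.1386] [-0.4138  1.4243 -0.1756  1.3982  0.2078  0.3764]
[ 0.628  -0.0529  0.223 ] [-0.1098  2.8107 -1.4761 -0.1884  0.3253  0.7088  2.0179 -0.5602]
```

Request:
send_rows --moves '[0.25, 0, -0.65, 0, 0, 0, -1, 0.25, 0, -0.65, 0, 0, 0, -1, 0.25, 0, -0.65, 0, 0, 0, -1, 0.25, 0, -0.65, 0, 0, 0, -1, 0.25, 0, -0.65, 0, 0, 0, -1, 0.25, 0.04, -0.65, 0, 0, 0, -1, 0, 0, -0.65, 0, 0, 0, -1, 0, 0, -0.6, 0, 0, 0, -1]'

```text
time: 6.15
ee_pos: [0.4585, -0.0683, 0.1214]
tcp_rot: [180.0, -0.0, -174.7]
wrist_force: [-0.1, 0.8, 0.5]
opening: 0.0854
grasp_force: 0.0
```

Request:
send_rows --moves '[0, 0, 0, 0, 0, 0, 0.2, 0, 0, 0, 0, 0, 0, 0.6, 0, 0, 0, 0, 0, 0, 1, 0, 0, 0, 0, 0, 0, 1, 0, 0, 0, 0, 0, 0, 1, 0, 0, 0, 0, 0, 0, 1]' --squeeze 35

```text
time: 6.9
ee_pos: [0.459, -0.0697, 0.1234]
tcp_rot: [-179.8, 0.1, -174.8]
wrist_force: [-1.0, -8.9, 1.8]
opening: 0.0288
grasp_force: 34.8
```

```bash
python3 - <<'E'
import numpy as np
yaw=.0977;a=np.linspace(.40,1.75,25);x=-.184*np.cos(a);z=.184*np.sin(a)
for i,(dx,dz) in enumerate(zip(np.diff(x),np.diff(z))): print(i,np.round(np.array([dx*np.cos(yaw),dx*np.sin(yaw),dz])/.025,2))
E
```

```text
0 [0.17 0.02 0.38]
1 [0.19 0.02 0.37]
2 [0.21 0.02 0.35]
3 [0.23 0.02 0.34]
4 [0.25 0.02 0.33]
5 [0.27 0.03 0.31]
6 [0.29 0.03 0.3 ]
7 [0.3  0.03 0.28]
8 [0.32 0.03 0.26]
9 [0.33 0.03 0.25]
10 [0.34 0.03 0.23]
11 [0.36 0.03 0.21]
12 [0.37 0.04 0.19]
13 [0.38 0.04 0.17]
14 [0.39 0.04 0.14]
15 [0.39 0.04 0.12]
16 [0.4  0.04 0.1 ]
17 [0.4  0.04 0.08]
18 [0.41 0.04 0.05]
19 [0.41 0.04 0.03]
20 [0.41 0.04 0.01]
21 [ 0.41  0.04 -0.02]
22 [ 0.41  0.04 -0.04]
23 [ 0.41  0.04 -0.06]
```

Request:
send_rows --moves '[0.17, -0.05, 0.38, 0, 0, 0, 1, 0.19, 0.02, 0.37, 0, 0, 0, 1, 0.21, 0.02, 0.35, 0, 0, 0, 1, 0.23, 0.02, 0.34, 0, 0, 0, 1]'

```text
time: 7.4
ee_pos: [0.4796, -0.0676, 0.1582]
tcp_rot: [179.9, 0.0, -174.7]
wrist_force: [8.6, 2.4, -12.3]
opening: 0.0289
grasp_force: 35.4
```

Request:
send_rows --moves '[0.31, 0.02, 0.28, 0, 0, 0, 1, 0.32, 0.03, 0.28, 0, 0, 0, 1, 0.29, 0.03, 0.3, 0, 0, 0, 1, 0.3, 0.03, 0.28, 0, 0, 0, 1, 0.32, 0.03, 0.26, 0, 0, 0, 1, 0.33, 0.03, 0.25, 0, 0, 0, 1]'

```text
time: 8.15
ee_pos: [0.5253, -0.063, 0.1996]
tcp_rot: [179.9, -0.1, -174.7]
wrist_force: [0.4, 5.4, -8.6]
opening: 0.0284
grasp_force: 35.6
```

Request:
send_rows --moves '[0.37, -0.02, 0.18, 0, 0, 0, 1, 0.36, 0.02, 0.2, 0, 0, 0, 1, 0.37, 0.03, 0.19, 0, 0, 0, 1, 0.38, 0.03, 0.17, 0, 0, 0, 1, 0.39, 0.04, 0.14, 0, 0, 0, 1, 0.39, 0.04, 0.12, 0, 0, 0, 1, 0.4, 0.04, 0.1, 0, 0, 0, 1]'

```text
time: 9.02
ee_pos: [0.5913, -0.0562, 0.2262]
tcp_rot: [179.7, -0.2, -174.6]
wrist_force: [-3.0, 16.0, -11.0]
opening: 0.0289
grasp_force: 35.6
```

Request:
send_rows --moves '[0.4, 0.14, 0.02, 0, 0, 0, 1, 0.41, 0.06, 0.02, 0, 0, 0, 1, 0.41, 0.06, 0.01, 0, 0, 0, 1, 0.41, 0.06, 0, 0, 0, 0, 1]'

```text
time: 9.52
ee_pos: [0.6334, -0.0519, 0.2288]
tcp_rot: [-179.9, 0.0, -174.8]
wrist_force: [-3.0, -3.8, -0.5]
opening: 0.0287
grasp_force: 36.0
```

Request:
send_rows --moves '[0.41, 0.03, -0.02, 0, 0, 0, 1, 0.41, 0.03, -0.04, 0, 0, 0, 1, 0.3, 0.02, -0.05, 0, 0, 0, 1, 0, 0, 0, 0, 0, 0, 1]'

```text
time: 10.02
ee_pos: [0.6616, -0.049, 0.2253]
tcp_rot: [180.0, 0.0, -174.7]
wrist_force: [2.4, 0.4, -2.2]
opening: 0.0287
grasp_force: 38.5
```

Request:
send_rows --moves '[0, 0, 0, 0, 0, 0, 0, 0, 0, 0, 0, 0, 0, -1, 0, 0, 0, 0, 0, 0, -1, 0, 0, 0, 0, 0, 0, -1, 0, 0, 0.8, 0, 0, 0, -1, 0, 0, 1, 0, 0, 0, -1, 0, 0, 1, 0, 0, 0, -1, 0, 0, 0.2, 0, 0, 0, -1]'

```text
time: 11.02
ee_pos: [0.661, -0.0494, 0.3025]
tcp_rot: [-180.0, 0.2, -174.7]
wrist_force: [0.0, -0.3, -0.1]
opening: 0.0853
grasp_force: 0.0
```

Request:
send_rows --moves '[-0.57, 0.94, 0, 0, 0, 0.15, -1, -0.57, 0.94, 0, 0, 0, 0.15, -1, -0.57, 0.94, 0, 0, 0, 0.15, -1, -0.57, 0.94, 0, 0, 0, 0.15, -1, -0.57, 0.94, 0, 0, 0, 0.15, -1, -0.57, 0.94, 0, 0, 0, 0.15, -1, -0.57, 0.94, 0, 0, 0, 0.15, -1, -0.57, 0.94, 0, 0, 0, 0.15, -1]'

```text
time: 12.02
ee_pos: [0.546, 0.1394, 0.2997]
tcp_rot: [180.0, -0.1, -164.4]
wrist_force: [-0.1, -0.0, 0.3]
opening: 0.0852
grasp_force: 0.0
```

Request:
send_rows --moves '[-0.57, 0.94, -0.5, 0, 0, 0.15, -1, -0.57, 0.94, -0.5, 0, 0, 0.15, -1, -0.57, 0.94, -0.5, 0, 0, 0.15, -1, -0.57, 0.94, -0.5, 0, 0, 0.15, -1, -0.57, 0.94, -0.5, 0, 0, 0.15, -1, -0.57, 0.94, -0.5, 0, 0, 0.15, -1, -0.57, 0.94, -0.5, 0, 0, 0.15, -1, -0.57, 0.94, -0.5, 0, 0, 0.15, -1]'

```text
time: 13.02
ee_pos: [0.4318, 0.3272, 0.1993]
tcp_rot: [-180.0, -0.1, -154.1]
wrist_force: [-0.2, -0.0, 0.8]
opening: 0.0853
grasp_force: 0.0
```

```bash
python3 - <<'E'
from h import *
np.set_printoptions(precision=4,suppress=True)
o=bot.get_obs();print(o['q'],o['ee_pos'],o['tcp_rot'])
c=cam('wrist','w2.png')
for q in('tree_button','tree_grip','tree_tip','ring_tree'):
  for r in bot.landmark_of('wrist',q)[:2]: print(q,r,atz(c,r['pixel'],.023))
c=cam('top','top2.png')
for q in('tree_button','tree_grip','tree_tip'):
  for r in bot.landmark_of('top',q)[:3]: print(q,r,atz(c,r['pixel'],.023))
E
```

```text
[37.1489  3.3332  4.7779 91.4975 -0.0007 11.1994] [0.4318 0.3272 0.1993] [-179.9891   -0.0517 -154.0505]
tree_button {'pixel': [105.2, 19.7], 'p': 0.69} [0.3595 0.1117 0.023 ]
tree_button {'pixel': [226.6, 293.9], 'p': 0.59} [0.5329 0.2855 0.023 ]
tree_grip {'pixel': [312.8, 222.0], 'p': 0.98} [0.4347 0.3283 0.023 ]
tree_grip {'pixel': [221.7, 332.4], 'p': 0.72} [0.5731 0.2966 0.023 ]
tree_tip {'pixel': [268.5, 10.0], 'p': 0.95} [0.299  0.2245 0.023 ]
tree_tip {'pixel': [212.7, 401.4], 'p': 0.78} [0.6535 0.3182 0.023 ]
ring_tree {'pixel': [319.1, 199.4], 'p': 0.86} [0.4141 0.3244 0.023 ]
ring_tree {'pixel': [220.6, 352.0], 'p': 0.77} [0.5942 0.3037 0.023 ]
tree_button {'pixel': [262.2, 313.5], 'p': 0.81} [0.3641 0.1159 0.023 ]
tree_button {'pixel': [169.6, 267.2], 'p': 0.79} [0.4709 0.3448 0.023 ]
tree_button {'pixel': [192.9, 242.6], 'p': 0.56} [0.5322 0.2903 0.023 ]
tree_grip {'pixel': [247.5, 321.7], 'p': 0.9} [0.3439 0.1507 0.023 ]
tree_grip {'pixel': [193.2, 225.2], 'p': 0.78} [0.575  0.2915 0.023 ]
tree_grip {'pixel': [176.2, 283.1], 'p': 0.72} [0.4327 0.3269 0.023 ]
tree_tip {'pixel': [189.2, 312.6], 'p': 0.94} [0.3625 0.2922 0.023 ]
tree_tip {'pixel': [186.4, 193.7], 'p': 0.78} [0.6533 0.3121 0.023 ]
tree_tip {'pixel': [217.0, 340.7], 'p': 0.67} [0.2971 0.2227 0.023 ]
```

View pics/w2.png

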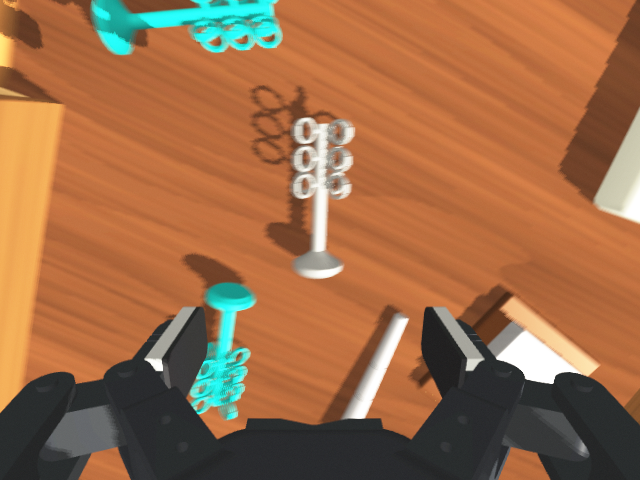

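View pics/top2.png

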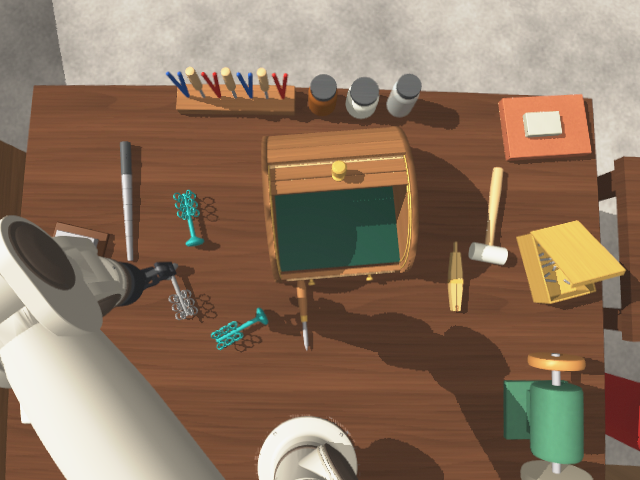

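The tree's trunk runs from (322,122) to (318,262) in the wrist view. The bare trunk's middle is at about (319,224), and the yaw is good. The top view shows the cover fully open, with nothing on the front felt.

```bash
python3 - <<'E'
from h import *
c=cam('wrist')
for p in((319,224),(322,122),(318,262)): print(atz(c,p,.023))
E
```

```text
[0.43590865 0.33339209 0.023     ]
[0.35668112 0.29739776 0.023     ]
[0.46866192 0.34839773 0.023     ]
```

Request:
send_rows --moves '[0.16, 0.24, -0.9, 0, 0, -0.16, -1, 0, 0, -0.9, 0, 0, 0, -1, 0, 0, -0.9, 0, 0, 0, -1, 0, 0, -0.9, 0, 0, 0, -1, 0, 0, -0.9, 0, 0, 0, -1, 0, 0, -0.9, 0, 0, 0, -1, 0, 0, -0.9, 0, 0, 0, -1, 0, 0, -0.9, 0, 0, 0, -1]'

```text
time: 14.52
ee_pos: [0.437, 0.3324, 0.0203]
tcp_rot: [180.0, 0.0, -155.5]
wrist_force: [0.0, -0.5, -0.5]
opening: 0.0855
grasp_force: 0.0
```

Request:
send_rows --moves '[0, 0, -0.24, 0, 0, 0, -0.4, 0, 0, -0.24, 0, 0, 0, 0.2, 0, 0, 0, 0, 0, 0, 0.6, 0, 0, 0, 0, 0, 0, 1, 0, 0, 0, 0, 0, 0, 1, 0, 0, 0, 0, 0, 0, 1, 0, 0, 0, 0, 0, 0, 1, 0, 0, 0, 0, 0, 0, 1]' --squeeze 60

```text
time: 15.52
ee_pos: [0.4371, 0.3328, 0.0095]
tcp_rot: [-180.0, 0.1, -155.5]
wrist_force: [1.6, -2.0, 5.9]
opening: 0.0089
grasp_force: 58.8
```

Request:
send_rows --moves '[0, 0, 0.2, 0, 0, 0, 1, 0, 0, 0.4, 0, 0, 0, 1, 0, 0, 0.7, 0, 0, 0, 1, 0, 0, 1, 0, 0, 0, 1, 0, 0, 1, 0, 0, 0, 1, 0, 0, 1, 0, 0, 0, 1, 0, 0, 1, 0, 0, 0, 1, 0, 0, 1, 0, 0, 0, 1]'

```text
time: 16.52
ee_pos: [0.4366, 0.3327, 0.1684]
tcp_rot: [180.0, 0.1, -155.5]
wrist_force: [0.3, 0.6, -2.5]
opening: 0.0088
grasp_force: 58.5
```

Request:
send_rows --moves '[0, 0, 1, 0, 0, 0, 1, 0, 0, 1, 0, 0, 0, 1, 0, 0, 1, 0, 0, 0, 1, 0, 0, 1, 0, 0, 0, 1, 0, 0, 1, 0, 0, 0, 1, 0, 0, 0.7, 0, 0, 0, 1, 0, 0, 0.1, 0, 0, 0, 1]'

```text
time: 17.4
ee_pos: [0.4368, 0.3328, 0.3134]
tcp_rot: [180.0, 0.2, -155.5]
wrist_force: [0.0, -0.5, -3.0]
opening: 0.0085
grasp_force: 58.5
```

```bash
python3 - <<'E'
from h import *
np.set_printoptions(precision=4,suppress=True)
o=bot.get_obs();print(o['q'],o['ee_pos'],o['wrist_force'],o['opening'])
c=cam('wrist','w3.png')
E
```

```text
[ 37.3061   7.5405  22.1968 104.4932   0.0017  12.7688] [0.4368 0.3328 0.3134] [ 0.0248 -0.5361 -2.997 ] 0.008518155653517387
```

View pics/w3.png

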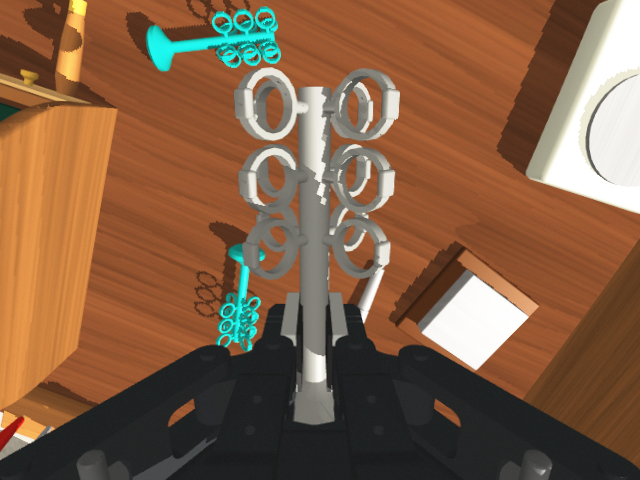

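The tree is held and level in the gripper, with its trunk along column 315. Now I'll carry it over the cabinet.

Request:
send_rows --moves '[0.3, -0.93, 0, 0, 0, 0.52, 1, 0.3, -0.93, 0, 0, 0, 0.52, 1, 0.3, -0.93, 0, 0, 0, 0.52, 1, 0.3, -0.93, 0, 0, 0, 0.52, 1, 0.3, -0.93, 0, 0, 0, 0.52, 1, 0.3, -0.93, 0, 0, 0, 0.52, 1, 0.3, -0.93, 0, 0, 0, 0.52, 1, 0.3, -0.93, 0, 0, 0, 0.52, 1]'

```text
time: 18.45
ee_pos: [0.4965, 0.1458, 0.3106]
tcp_rot: [180.0, -0.0, -119.6]
wrist_force: [0.4, -0.1, -2.0]
opening: 0.0086
grasp_force: 58.6
```

Request:
send_rows --moves '[0.3, -0.93, 0, 0, 0, 0.52, 1, 0.3, -0.93, 0, 0, 0, 0.52, 1, 0.3, -0.93, 0, 0, 0, 0.52, 1, 0.3, -0.93, 0, 0, 0, 0.52, 1, 0.3, -0.93, 0, 0, 0, 0.52, 1, 0.3, -0.93, 0, 0, 0, 0.52, 1, 0.3, -0.93, 0, 0, 0, 0.52, 1, 0.3, -0.93, 0, 0, 0, 0.52, 1]'

```text
time: 19.45
ee_pos: [0.5566, -0.0401, 0.3106]
tcp_rot: [179.9, 0.0, -83.8]
wrist_force: [0.3, 0.8, -2.2]
opening: 0.0089
grasp_force: 58.5
```

```bash
python3 - <<'E'
from h import *
np.set_printoptions(precision=4,suppress=True)
o=bot.get_obs();print(o['q'],o['ee_pos'],o['tcp_rot'],o['wrist_force'],o['opening'])
c=cam('scene','s4.png')
E
```

```text
[  -4.1188    8.9329   23.4328  104.5633    0.0022 -100.3046] [ 0.5566 -0.0401  0.3106] [179.938    0.0135 -83.8142] [ 0.251   0.8459 -2.1722] 0.008894581297787866
```

View pics/s4.png

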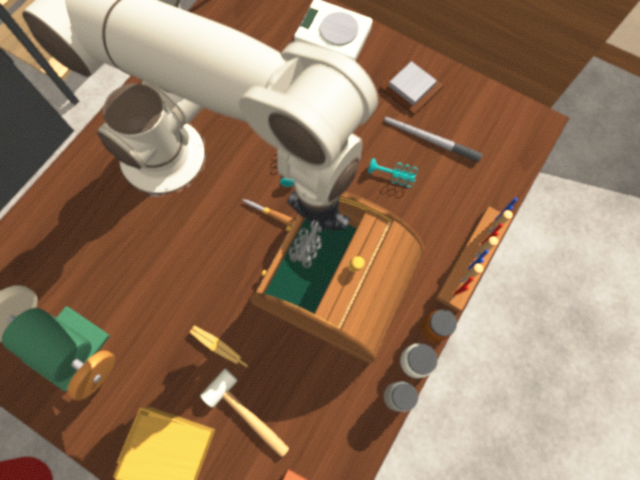

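Request:
send_rows --moves '[0, 0, -0.9, 0, 0, 0, 1, 0, 0, -0.9, 0, 0, 0, 1, 0, 0, -0.9, 0, 0, 0, 1, 0, 0, -0.9, 0, 0, 0, 1, 0, 0, -0.9, 0, 0, 0, 1, 0, 0, -0.9, 0, 0, 0, 1, 0, 0, -0.9, 0, 0, 0, 1, 0, 0, -0.9, 0, 0, 0, 1]'

```text
time: 20.5
ee_pos: [0.556, -0.0391, 0.1298]
tcp_rot: [179.9, 0.0, -84.0]
wrist_force: [-0.0, -0.5, -1.5]
opening: 0.0086
grasp_force: 58.7
```

Request:
send_rows --moves '[0, 0, -0.5, 0, 0, 0, 1, 0, 0, -0.5, 0, 0, 0, 1, 0, 0, -0.3, 0, 0, 0, 1, 0, 0, -0.2, 0, 0, 0, 1, 0, 0, -0.2, 0, 0, 0, 1, 0, 0, -0.1, 0, 0, 0, 1, 0, 0, 0, 0, 0, 0, 1]'

```text
time: 21.38
ee_pos: [0.5567, -0.0393, 0.0863]
tcp_rot: [180.0, -0.0, -84.0]
wrist_force: [0.1, -0.1, -2.6]
opening: 0.0086
grasp_force: 58.7
```

Request:
send_rows --moves '[0, 0, -0.12, 0, 0, 0, 1, 0, 0, -0.08, 0, 0, 0, 1, 0, 0, 0, 0, 0, 0, 1]'

```text
time: 21.75
ee_pos: [0.5565, -0.0393, 0.0811]
tcp_rot: [180.0, 0.0, -84.0]
wrist_force: [0.5, 0.6, -2.5]
opening: 0.0086
grasp_force: 58.7
```

Request:
send_rows --moves '[0, 0, -0.06, 0, 0, 0, 1, 0, 0, -0.04, 0, 0, 0, 1, 0, 0, 0, 0, 0, 0, 1]'

```text
time: 22.12
ee_pos: [0.557, -0.0394, 0.0795]
tcp_rot: [-179.9, -0.0, -84.0]
wrist_force: [-1.3, 0.1, 5.4]
opening: 0.0088
grasp_force: 59.4
```

Request:
send_rows --moves '[0, 0, 0, 0, 0, 0, 0.7, 0, 0, 0, 0, 0, 0, 0.6, 0, 0, 0, 0, 0, 0, 0.5, 0, 0, 0, 0, 0, 0, 0.3, 0, 0, 0, 0, 0, 0, 0.1, 0, 0, 0, 0, 0, 0, 0.1]'

```text
time: 22.88
ee_pos: [0.5566, -0.0393, 0.0788]
tcp_rot: [180.0, 0.0, -84.0]
wrist_force: [0.3, 0.5, -0.3]
opening: 0.0385
grasp_force: 0.0
```

Request:
send_rows --moves '[0, 0, 0.2, 0, 0, 0, 0.1, 0, 0, 0.3, 0, 0, 0, 0.1, 0, 0, 0.6, 0, 0, 0, 0.1, 0, 0, 1, 0, 0, 0, 0.1, 0, 0, 1, 0, 0, 0, 0.1, 0, 0, 1, 0, 0, 0, 0.1, 0, 0, 1, 0, 0, 0, 0.1, 0, 0, 1, 0, 0, 0, 0.1]'

```text
time: 23.88
ee_pos: [0.5566, -0.0393, 0.2333]
tcp_rot: [-179.9, -0.0, -84.0]
wrist_force: [0.6, -0.2, 0.0]
opening: 0.0382
grasp_force: 0.0
```

Request:
send_rows --moves '[0, 0, 1, 0, 0, 0, 0, 0, 0, 1, 0, 0, 0, 0, 0, 0, 1, 0, 0, 0, -0.5, 0, 0, 0.8, 0, 0, 0, -1]'

```text
time: 24.38
ee_pos: [0.5565, -0.0393, 0.3286]
tcp_rot: [-179.9, -0.0, -84.0]
wrist_force: [0.1, 0.1, 0.3]
opening: 0.0768
grasp_force: 0.0
```

```bash
python3 - <<'E'
from h import *
np.set_printoptions(precision=4,suppress=True)
o=bot.get_obs();print(o['q'],o['ee_pos'],o['tcp_rot'],o['wrist_force'],o['opening'])
c=cam('wrist','w5.png')
for q in('tree_button','tree_grip','tree_tip'):
  for r in bot.landmark_of('wrist',q)[:1]: print(q,r,atz(c,r['pixel'],.093))
for n in('top','scene'):
  c=cam(n)
  for r in bot.landmark_of(n,'cover_knob')[:1]: print(n,r,atz(c,r['pixel'],.255))
E
```

```text
[  -4.04      9.6702   26.3808  106.6051    0.0022 -100.0785] [ 0.5565 -0.0393  0.3286] [-179.8957   -0.0163  -83.9615] [0.0666 0.1465 0.2851] 0.07684598402010163
tree_button {'pixel': [313.3, 240.7], 'p': 0.79} [ 0.5533 -0.001   0.093 ]
tree_grip {'pixel': [311.3, 204.8], 'p': 0.97} [ 0.5595 -0.0394  0.093 ]
tree_tip {'pixel': [309.9, 116.8], 'p': 0.91} [ 0.5698 -0.1257  0.093 ]
scene {'pixel': [356.4, 263.5], 'p': 0.75} [ 0.6631 -0.0503  0.255 ]
```

View pics/w5.png

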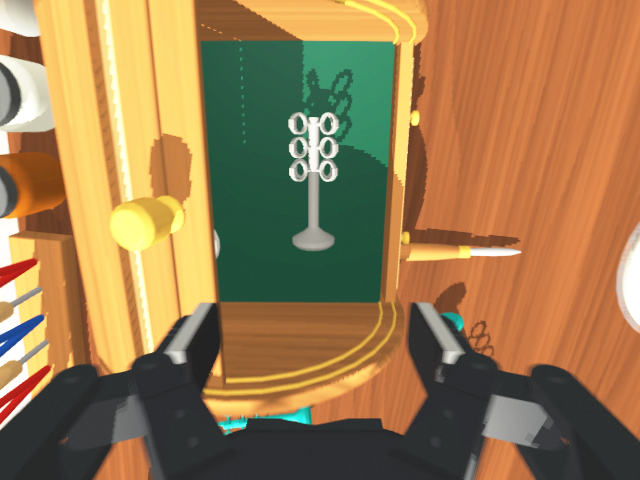

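The tree lies flat on the felt, at about (313,180) in the wrist view. Now back to the knob to close the cover.

Request:
send_rows --moves '[0.26, -0.025, 0, 0, 0, -0.66, -1, 0.26, -0.025, 0, 0, 0, -0.66, -1, 0.26, -0.025, 0, 0, 0, -0.66, -1, 0.26, -0.025, 0, 0, 0, -0.66, -1, 0.26, -0.025, 0, 0, 0, -0.66, -1, 0.26, -0.025, 0, 0, 0, -0.66, -1, 0.26, -0.025, 0, 0, 0, -0.66, -1, 0.26, -0.025, 0, 0, 0, -0.66, -1]'

```text
time: 25.78
ee_pos: [0.6087, -0.0443, 0.3256]
tcp_rot: [180.0, -0.0, -129.5]
wrist_force: [-0.5, -0.4, 0.2]
opening: 0.0856
grasp_force: 0.0
```

Request:
send_rows --moves '[0.26, -0.025, 0, 0, 0, -0.66, -1, 0.26, -0.025, 0, 0, 0, -0.66, -1, 0.26, -0.025, 0, 0, 0, -0.66, -1, 0.26, -0.025, 0, 0, 0, -0.66, -1, 0.26, -0.025, 0, 0, 0, -0.66, -1, 0.26, -0.025, 0, 0, 0, -0.66, -1, 0.26, -0.025, 0, 0, 0, -0.66, -1, 0.26, -0.025, 0, 0, 0, -0.66, -1]'

```text
time: 26.78
ee_pos: [0.6608, -0.0493, 0.3256]
tcp_rot: [180.0, -0.1, -174.9]
wrist_force: [0.6, 0.3, -0.5]
opening: 0.0857
grasp_force: 0.0
```

Request:
send_rows --moves '[0.02, 0, -0.8, 0, 0, 0, -1, 0, 0, -0.8, 0, 0, 0, -1, 0, 0, -0.8, 0, 0, 0, -1, 0, 0, -0.8, 0, 0, 0, -1, 0, 0, -0.8, 0, 0, 0, -1, 0, 0, 0, 0, 0, 0, 0, 0, 0, 0, 0, 0, 0, 1, 0, 0, 0, 0, 0, 0, 1]' --squeeze 35

```text
time: 27.78
ee_pos: [0.6615, -0.0493, 0.2273]
tcp_rot: [-180.0, 0.1, -174.7]
wrist_force: [0.2, -0.3, 0.4]
opening: 0.0322
grasp_force: 0.0
```

Request:
send_rows --moves '[0, 0, 0, 0, 0, 0, 1, 0, 0, 0, 0, 0, 0, 1]'

```text
time: 28.02
ee_pos: [0.6615, -0.0491, 0.2274]
tcp_rot: [180.0, 0.1, -174.7]
wrist_force: [0.7, 2.4, 5.6]
opening: 0.0285
grasp_force: 34.8
```

```bash
python3 - <<'E'
import numpy as np
yaw=.0977;a=np.linspace(1.74,.192,29);x=-.184*np.cos(a);z=.184*np.sin(a)
for i,(dx,dz) in enumerate(zip(np.diff(x),np.diff(z))): print(i,np.round(np.array([dx*np.cos(yaw),dx*np.sin(yaw),dz])/.025,2),round(a[i+1],2),np.round(.6615+(x[i+1]-x[0])*np.cos(yaw),4),np.round(.2255+z[i+1]-z[0],4))
E
```

```text
0 [-0.4  -0.04  0.06] 1.68 0.6515 0.2269
1 [-0.4  -0.04  0.04] 1.63 0.6414 0.2278
2 [-0.4  -0.04  0.01] 1.57 0.6313 0.2281
3 [-0.4  -0.04 -0.01] 1.52 0.6212 0.2279
4 [-0.4  -0.04 -0.03] 1.46 0.6111 0.2271
5 [-0.4  -0.04 -0.05] 1.41 0.601 0.2257
6 [-0.4  -0.04 -0.08] 1.35 0.5911 0.2238
7 [-0.39 -0.04 -0.1 ] 1.3 0.5813 0.2213
8 [-0.39 -0.04 -0.12] 1.24 0.5716 0.2183
9 [-0.38 -0.04 -0.14] 1.19 0.5621 0.2148
10 [-0.37 -0.04 -0.16] 1.13 0.5528 0.2107
11 [-0.36 -0.04 -0.18] 1.08 0.5438 0.2061
12 [-0.35 -0.03 -0.2 ] 1.02 0.535 0.201
13 [-0.34 -0.03 -0.22] 0.97 0.5265 0.1955
14 [-0.33 -0.03 -0.24] 0.91 0.5184 0.1895
15 [-0.31 -0.03 -0.26] 0.86 0.5106 0.183
16 [-0.3  -0.03 -0.28] 0.8 0.5031 0.1761
17 [-0.28 -0.03 -0.29] 0.74 0.496 0.1689
18 [-0.27 -0.03 -0.31] 0.69 0.4894 0.1612
19 [-0.25 -0.02 -0.32] 0.63 0.4832 0.1532
20 [-0.23 -0.02 -0.33] 0.58 0.4774 0.1448
21 [-0.21 -0.02 -0.35] 0.52 0.4721 0.1361
22 [-0.19 -0.02 -0.36] 0.47 0.4673 0.1272
23 [-0.17 -0.02 -0.37] 0.41 0.4629 0.118
24 [-0.15 -0.01 -0.38] 0.36 0.4591 0.1086
25 [-0.13 -0.01 -0.38] 0.3 0.4559 0.099
26 [-0.11 -0.01 -0.39] 0.25 0.4531 0.0892
27 [-0.09 -0.01 -0.4 ] 0.19 0.4509 0.0792
```

Request:
send_rows --moves '[-0.4, -0.04, 0.05, 0, 0, 0, 1, -0.4, -0.04, 0.03, 0, 0, 0, 1, -0.4, -0.04, 0.01, 0, 0, 0, 1, -0.4, -0.04, -0.01, 0, 0, 0, 1, -0.4, -0.04, -0.03, 0, 0, 0, 1, -0.4, -0.04, -0.05, 0, 0, 0, 1, -0.4, -0.04, -0.08, 0, 0, 0, 1]'

```text
time: 28.9
ee_pos: [0.5926, -0.0561, 0.2277]
tcp_rot: [-180.0, 0.4, -174.7]
wrist_force: [2.8, 2.1, 16.5]
opening: 0.0288
grasp_force: 36.3
```

Request:
send_rows --moves '[-0.39, -0.04, 0, 0, 0, 0, 1, -0.39, -0.04, -0.08, 0, 0, 0, 1, -0.38, -0.04, -0.14, 0, 0, 0, 1, -0.37, -0.04, -0.16, 0, 0, 0, 1, -0.36, -0.04, -0.18, 0, 0, 0, 1, -0.35, -0.03, -0.2, 0, 0, 0, 1]'

```text
time: 29.65
ee_pos: [0.5356, -0.0619, 0.2074]
tcp_rot: [-180.0, 0.2, -174.7]
wrist_force: [-1.9, 1.4, 12.1]
opening: 0.0286
grasp_force: 36.5
```

Request:
send_rows --moves '[-0.38, -0.03, -0.17, 0, 0, 0, 1, -0.36, -0.03, -0.2, 0, 0, 0, 1, -0.32, -0.03, -0.25, 0, 0, 0, 1, -0.31, -0.03, -0.27, 0, 0, 0, 1, -0.28, -0.03, -0.29, 0, 0, 0, 1, -0.27, -0.03, -0.31, 0, 0, 0, 1]'

```text
time: 30.4
ee_pos: [0.4862, -0.0669, 0.1682]
tcp_rot: [-180.0, -0.0, -174.7]
wrist_force: [-2.5, -2.3, 9.2]
opening: 0.0285
grasp_force: 36.4
```

Request:
send_rows --moves '[-0.28, -0.02, -0.3, 0, 0, 0, 1, -0.25, -0.02, -0.32, 0, 0, 0, 1, -0.22, -0.02, -0.34, 0, 0, 0, 1, -0.19, -0.02, -0.36, 0, 0, 0, 1, -0.18, -0.02, -0.36, 0, 0, 0, 1]'

```text
time: 31.02
ee_pos: [0.458, -0.0698, 0.1255]
tcp_rot: [-179.9, -0.1, -174.8]
wrist_force: [-1.8, -5.0, 5.1]
opening: 0.0288
grasp_force: 35.5
```

Request:
send_rows --moves '[-0.15, 0.03, -0.38, 0, 0, 0, 1, -0.13, 0, -0.38, 0, 0, 0, 1, -0.11, -0.01, -0.39, 0, 0, 0, 1]'

```text
time: 31.4
ee_pos: [0.4474, -0.0708, 0.0966]
tcp_rot: [-179.7, -0.2, -174.8]
wrist_force: [-6.0, -17.7, 5.8]
opening: 0.0287
grasp_force: 36.4
```

```bash
python3 - <<'E'
from h import *
np.set_printoptions(precision=4,suppress=True)
o=bot.get_obs();print(o['q'],o['ee_pos'],o['tcp_rot'],o['wrist_force'],o['opening'])
c=cam('wrist','w6.png')
E
```

```text
[ -8.7877  -8.7062 -18.1358  80.7186  -0.3201 -13.9648] [ 0.4474 -0.0708  0.0966] [-179.7251   -0.2211 -174.823 ] [ -6.014  -17.6655   5.8468] 0.028703672938409867
```

View pics/w6.png

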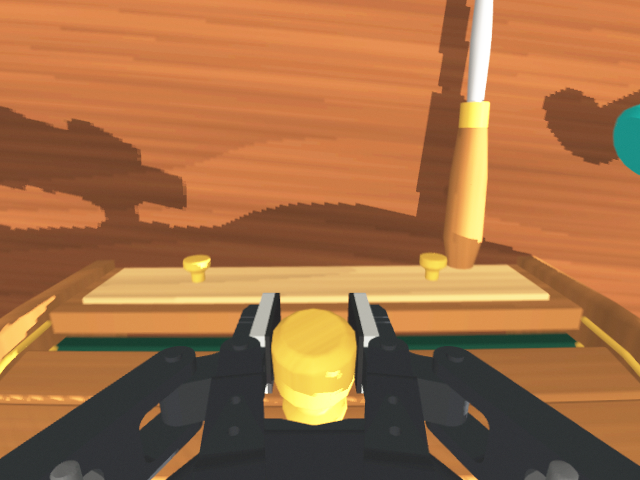

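The wrist view still shows a thin green gap at row 342, so I'll keep lowering.

Request:
send_rows --moves '[-0.06, -0.12, -0.25, 0, 0, 0, 1, -0.03, -0.01, -0.2, 0, 0, 0, 1, 0, 0, 0, 0, 0, 0, 1]'

```text
time: 31.82
ee_pos: [0.4444, -0.0712, 0.0841]
tcp_rot: [179.9, -0.3, -174.7]
wrist_force: [-7.1, 1.9, -1.6]
opening: 0.0286
grasp_force: 35.8
```

Request:
send_rows --moves '[-0.06, -0.01, -0.12, 0, 0, 0, 1, -0.02, 0, -0.12, 0, 0, 0, 1, 0, 0, 0, 0, 0, 0, 1]'

```text
time: 32.2
ee_pos: [0.4434, -0.0713, 0.0787]
tcp_rot: [179.9, -0.2, -174.7]
wrist_force: [-3.6, 4.0, 0.6]
opening: 0.0284
grasp_force: 36.0
```

Request:
send_rows --moves '[-0.03, 0, -0.12, 0, 0, 0, 1, 0, 0, -0.12, 0, 0, 0, 1, 0, 0, 0, 0, 0, 0, 1]'

```text
time: 32.58
ee_pos: [0.4441, -0.0713, 0.0774]
tcp_rot: [179.9, 0.1, -174.7]
wrist_force: [-14.4, 6.3, 37.3]
opening: 0.029
grasp_force: 39.6
```

```bash
python3 - <<'E'
from h import *
np.set_printoptions(precision=4,suppress=True)
c=cam('wrist','w7.png'); 
for q in np.arange(0,.25,.04):
  a=q+.192;l=-.184*np.cos(a);X=[.628+l*np.cos(.0977),-.0525+l*np.sin(.0977),.072+.184*np.sin(a)]
  print(round(q,2),X,proj(c,X)[0])
print(bot.landmark_of('wrist','cover_knob'))
E
```

```text
0.0 [np.float64(0.44824242664238706), np.float64(-0.07011840822719426), np.float64(0.10711134449323075)] [314.3158 360.2562]
0.04 [np.float64(0.4497835969733298), np.float64(-0.06996735496400756), np.float64(0.11430608942926318)] [314.3935 376.691 ]
0.08 [np.float64(0.45160987553164356), np.float64(-0.06978835765904878), np.float64(0.12143315364702652)] [314.4825 395.4434]
0.12 [np.float64(0.4537183406612203), np.float64(-0.06958170266982179), np.float64(0.12848113536413164)] [314.5839 416.761 ]
0.16 [np.float64(0.4561056192676347), np.float64(-0.06934772060022532), np.float64(0.1354387593133204)] [314.699  440.9055]
0.2 [np.float64(0.4587678922143754), np.float64(-0.06908678577165717), np.float64(0.14229489478048807)] [314.8291 468.1454]
0.24 [np.float64(0.4617009004326489), np.float64(-0.06879931562417997), np.float64(0.14903857341145144)] [314.9755 498.745 ]
[{'pixel': [317.2, 352.3], 'p': 0.57}]
```

View pics/w7.png

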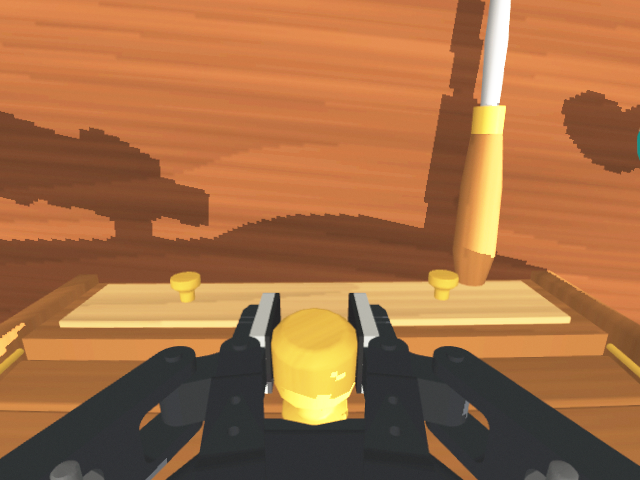

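The gap has closed and the force jumped to 37 N, which is the end stop. I'll release and back off outward and up.

Request:
send_rows --moves '[0, 0, 0, 0, 0, 0, 0, 0, 0, 0, 0, 0, 0, -1, 0, 0, 0, 0, 0, 0, -1, 0, 0, 0, 0, 0, 0, -1, -0.6, -0.05, 0.3, 0, 0, 0, -1, -0.8, -0.05, 0.6, 0, 0, 0, -1, -0.8, 0, 1, 0, 0, 0, -1, -0.8, 0, 1, 0, 0, 0, -1]'

```text
time: 33.67
ee_pos: [0.3686, -0.0745, 0.147]
tcp_rot: [180.0, -0.0, -174.7]
wrist_force: [0.2, -0.0, 0.5]
opening: 0.0857
grasp_force: 0.0
```

Request:
send_rows --moves '[-0.2, 0, 1, 0, 0, 0, -1, 0, 0, 1, 0, 0, 0, -1, 0, 0, 1, 0, 0, 0, -1, 0, 0, 0.5, 0, 0, 0, -1, 0, 0, 0, 0, 0, 0, -1]'

```text
time: 34.3
ee_pos: [0.3647, -0.0746, 0.2342]
tcp_rot: [-180.0, 0.0, -174.7]
wrist_force: [0.1, 0.5, -0.0]
opening: 0.0854
grasp_force: 0.0
```

```bash
python3 - <<'E'
from h import *
c=cam('wrist'); i=c['color'][:,:,::-1].copy()
t=cam('top')['color'][100:340,120:520,::-1]
cv2.imwrite('pics/fin.png',np.vstack([cv2.resize(i,(480,360)),cv2.resize(t,(480,240))]))
o=bot.get_obs();print(o['ee_pos'],o['wrist_force'],o['time'])
E
```

```text
[ 0.36427307 -0.07452601  0.23311542] [-0.25663678 -0.06733522 -0.25631515] 34.4
```

View pics/fin.png

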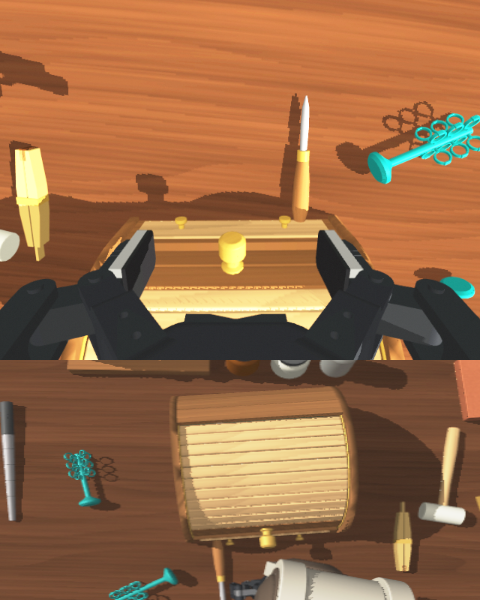

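The cover is shut with no green gap showing behind the knob at (232,250), and the tools are undisturbed. I'm handing in.

```bash
python3 -c "
from workcell import bot
print(bot.job_done())"
```

```text
the job is handed in; nothing more can be done
None
```

The silver ring tree lies flat on the felt and is let go, the cover is rolled fully shut, and the other tools look unmoved; the job is handed in at about 34 s, but no verdict came back.

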